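Aim the product turntable at the camera and take the shot

ROBOT

A 6-joint arm with a two-finger parallel gripper is mounted at the origin on the work surface. World frame = base frame: x ahead of the robot, y to its left, z up, the work surface at z = 0. Lengths are in m, angles in rad, forces in N, time in s.
With the tool pointing down it reaches from about 0.375 to 0.975 m from the base axis. Payload 3.8 kg.
Tool frame: the origin (TCP) lies midway between the tips of the shut fingers; the grasp point (between the pads) lies 19 mm behind it; z points along the fingers, y is the direction in which the jaws open and shut (so a half turn about z gives the same grasp; the last joint's range is limited). The gripper opens to 85 mm and grips with 20 to 120 N. Pads are 22 mm wide; open, the fingers measure 114 mm over their backs; the gripper's body (76 mm by 85 mm) begins 54 mm behind the grasp point. The pads swing forward as they close: fully open they stand 13 mm farther back than shut.
Start: joints at [-1.214, 0.264, 1.604, -0, 1.274, -0.037], TCP at [0.259, -0.623, 0.231] pointing down, gripper open.
Joint ranges: [-2.63, 2.63], [-0.94, 2.18], [0.31, 2.57], [-1.31, 4.45], [0, 2.66], [-2.55, 2.55]. Speed limits (rad/s): [2.57, 2.57, 3.14, 3.14, 3.14, 3.14].

INTERFACE

Orientations are given as a rotation vector (axis times angle).
In Python, from workcell import bot gives the robot as it stands.
- The arm moves only by the tool drive_tool, never from a script. Its argument "deltas" is a list of rows, each an object with "hand": the opening, from 0 (shut) to 1 (fully open); "offset": the shift along the world's x, y, z in cm, a list of three; "angular": the turn, a rotation vector about the world's x, y, z in degrees, a list of three. A call has 1 to 8 rows; each row is the pose to reach, as a shift and turn from the pose commanded when the call began; what a row does not reach only later rows make up. A row lasts 1/8 s, in which the tool goes at most 62.5 mm and 10.7 degrees, less where a joint would pass 70% of its speed; a pose out of reach is approached as far as the arm can. A call with a gripper value outside its range is refused whole. The fingers move at their own pace and stop on an object; "force" is the grip in N (left out, the last holds). Time passes only in rows, so rows that repeat a pose let the fingers close. It gives the time, the measured TCP pose, the force and the opening at its end, in the units of the state.
- bot.read_state(): the state, without advancing time (a new reading comes with each control period).
- bot.read_camera(name): name is "scene" or "top" or "wrist"; returns a dict with "frame" (384x512x3 uint8, blue, green, red), "mtx" (3x3 intrinsics, pixels), "R" (3x3) and "t" (3): a world point X has camera coordinates R X + t. Camera axes: x right, y down, z forward; pixel columns grow to the right and rows downward; lengths in m; the calibration is good to about 2 mm. A picture is of the moment at which its call begins. There is no depth.
- bot.finish_job(): hands the job in, once; it reports no verdict.
The state is a dict: "time": time; "q": joint angles; "joint_vel": joint speeds; "joint_torque": joint torques, N m; "tool_pos": TCP position; "tcp_rot": TCP orientation; "wrist_force": force on the tool from outside, world axes, zero at the start; "torque": the same for the moment, N m; "width": opening from 0.0 (shut) to 1.0 (fully open).
Only numpy, scipy, OpenCV 4.12 (cv2) and the standard library are available. Lean on these libraries where they do the work, as an engineer would, in place of code of your own. Each camera call takes 0.05 s, during which the arm holds its last target. There are 200 camera calls.

TASK

Push the turntable's pointer arm round with a fingertip until it points straight at the camera's lens, and then, with the arm still pointing there, press the shutter-release button all the way down to take the picture and let it go. Only push: do not pinch the arm, do not touch the camera or the candle on the disc, and leave the other things on the table where they stand.

Things in the scene. Friction and masses are not known exactly. Their poses are not given: they have to be found in the camera images.
- turntable: Fixed round white housing, 184 mm in diameter, top 28 mm above the table, carrying a dark steel disc 150 mm in diameter, top 44 mm above the table, with the pointer arm on it. Origin on the table under the disc's axis; a small grey knob on the housing's rim lies along its -x axis.
- pointer_axis (a point): Point on the disc's vertical axis, 58 mm above the table, at mid-height of the pointer arm; turns with the disc. x axis: along the arm, out to the tip; z up. The arm is a straight aluminium bar lying on the disc and sticking out past its edge, 45 to 140 mm from the axis, 44 to 72 mm above the table, 12 mm wide (22 mm over its rubber side strips).
- pointer_tip (a point): Tip of the pointer arm, 140 mm from the disc's axis, 58 mm above the table. Outside the disc there are 16 mm of air between the arm and the housing's top.
- disc (a joint): Angle of the disc and its arm, rad, growing anticlockwise seen from above; no stops. 0 is the arm along the housing's x axis, which differs from run to run. About 1.2 N at 100 mm from the axis turns it (friction); it stays where it is left.
- strip_left (a point): Middle of the outer face of the rubber strip on the arm's left side (looking outwards along the arm): 75 x 5 x 22 mm, 50 to 125 mm from the disc's axis, 44 to 66 mm above the table. The point lies 87.5 mm out, 11 mm left of the arm's middle line, 55 mm above the table. Axes as pointer_axis.
- strip_right (a point): The same on the arm's right side, 11 mm right of the middle line.
- lens (a point): Centre of the front glass of the camera's lens, 58 mm above the table. The lens barrel is level, 50 mm in diameter and sticks out 41 mm from the camera; the lens looks roughly at the turntable, its front about 195 to 230 mm from the disc's axis (55 mm or more beyond the arm's tip).
- camera: Grey compact camera with a black lens (112 mm wide, 38 mm deep without the lens) on a low aluminium stand, 93 mm high in all, fixed to the table. Origin on the table right under the centre of the lens's front glass; the lens looks along its -x axis, the camera's body lies 41 to 79 mm along +x.
- release (a joint): Travel of the shutter-release button, m: 0 is up, 0.006 is fully down, it springs back. About 5 N presses it fully down.
- release_top (a point): Centre of the top of the shutter-release button, a round black push button 28 mm in diameter in a grey collar (44 mm diameter, 12 mm high) on a white plate (70 x 100 x 10 mm) fixed to the table; the top is 22 mm above the table when up. It is pressed straight down and moves with the button.
- candle: Candle stub in a thick glass holder standing loose on the middle of the disc: 56 mm in diameter, 44 mm high (top about 88 mm above the table). Origin at the centre of its underside. It turns with the disc.
- cup: White paper cup, loose, 78 mm across the rim, 95 mm high; origin at the centre of its underside.
- crayon_box: Flat cardboard box, loose, 50 x 120 x 20 mm (x, y, z); origin at the centre of its underside.
- card_box: White cardboard box, loose, 70 x 100 x 30 mm (x, y, z); origin at the centre of its underside.
There are look-alikes about, which are no part of the job. What is shaped like the camera but orange is not meant. Of the things that look like the candle, the larger one is meant.

How it is judged:
On the way, in this order (a step that is already met when the one before it is completed fails the run):
1. the arm has been pushed round to point at the lens and stands still (y of lens in the frame of pointer_axis between -0.025 and 0.025 m and x of lens in the frame of pointer_axis above 0.1 m and velocity of joint disc between -0.05 and 0.05 rad/s), for 0.3 s.
2. the shutter-release button is pressed down while the arm points at the lens (y of lens in the frame of pointer_axis between -0.025 and 0.025 m and x of lens in the frame of pointer_axis above 0.1 m and value of joint release above 0.0045 m), for 0.05 s.
At the end, for the whole second after the job is handed in: Arm still, its line passing within 25 mm of the lens centre seen from above; after that the button was pressed at least 4.5 mm and is up again; candle upright within 20 mm of the disc axis; cup and boxes within 20 mm of their starts (all of step 1 and value of joint release below 0.002 m and horizontal distance between candle and pointer_axis below 0.02 m and angle between candle's own z axis and vertical below 0.1 rad and distance of each of cup, crayon_box, card_box from where it was at the start of the episode below 0.02 m); the robot touches nothing.
It fails at once if the button is pressed while the arm does not point at the lens (value of joint release above 0.0045 m and not (y of lens in the frame of pointer_axis between -0.025 and 0.025 m and x of lens in the frame of pointer_axis above 0.1 m)).
It fails at once if the arm is pinched between the fingers (both side strips are pressed at once) (contact force between the fingers and strip_left above 0.5 N and contact force between the fingers and strip_right above 0.5 N).
It fails at once if the candle is touched, lifted, tipped or moved off the middle of the disc (contact force between any of the fingers, the arm and candle above 0.5 N or distance of candle from where it was at the start of the episode above 0.03 m or angle between candle's own z axis and vertical above 0.3 rad).
It fails at once if the camera is touched (contact force between any of the fingers, the arm and camera above 1 N).
It fails at once if the cup or one of the boxes is moved, lifted or knocked over (distance of any of cup, crayon_box, card_box from where it was at the start of the episode above 0.02 m or angle between any of cup, crayon_box, card_box's own z axis and vertical above 0.3 rad).
It also fails if it takes over 69 s, if anything falls off the work surface, if the arm or the gripper's body presses on something with over 40 N, if the wrist force passes 120 N, or if a joint passes its speed limit or range.

## Working session

There is one attempt and no reset: what is moved stays moved. The work goes in short steps, Python scripts to look and compute and a tool call to move; the robot and the scene stay as the last step left them, time stands still between calls to the robot, and variables do not carry over. Pictures are saved under pics/ and viewed, about 8 in all and at most 12, crops included, and the job is handed in when it is done.

Besides the shell and the picture viewer there is one more tool, called after ">>>" as name([rows], argument=value, ...), one row to a line, values as JSON. drive_tool: Moves the arm, as the interface text tells. Its arguments: {"type":"object","properties":{"deltas":{"type":"array"},"force":{"type":"number"}},"required":["deltas"]}

```bash
mkdir -p pics; cat > h.py <<'E'
import numpy as np, cv2
from workcell import bot
def cam(n):
    c=bot.read_camera(n); return c
def ray(c,u,v,z):
    d=np.linalg.inv(c["mtx"])@[u,v,1]; R=np.array(c["R"]);o=-R.T@np.array(c["t"]); d=R.T@d
    return o+d*(z-o[2])/d[2]
def proj(c,X):
    p=np.array(c["mtx"])@(np.array(c["R"])@np.array(X)+np.array(c["t"])); return p[:2]/p[2]
E
python3 - <<'E'
from h import *
import pickle
for n in("top","scene"):
    c=cam(n); pickle.dump(c,open(n+".pkl","wb")); cv2.imwrite(f"pics/{n}0.png",cv2.resize(c["frame"],(768,576),interpolation=cv2.INTER_CUBIC))
    print(n,-np.array(c["R"]).T@c["t"], np.round(c["R"],2).tolist(), c["mtx"][0][0])
print(bot.read_state())
E
```

```text
top [ 0.2759259  -0.01527267  1.45062871] [[0.03, -1.0, -0.01], [-0.98, -0.03, -0.21], [0.21, 0.01, -0.98]] 403.5671508652147
scene [ 1.25642316 -0.11966614  1.19390993] [[0.14, 0.99, 0.01], [0.84, -0.12, -0.53], [-0.53, 0.08, -0.85]] 409.55890580770483
{'time': 0.1, 'q': array([-1.21388448e+00,  2.64689243e-01,  1.60526219e+00, -3.12219982e-05,
        1.27370804e+00, -3.69281308e-02]), 'joint_vel': array([-4.36152510e-04, -1.76473643e-03, -2.59056019e-03,  2.14540459e-05,
       -1.25268708e-03,  1.00775891e-03]), 'joint_torque': array([ 4.43817598e-04, -5.16708255e+01, -3.68589842e+01, -6.77402249e-05,
        6.25309534e-03,  3.17008823e-05]), 'tool_pos': array([ 0.25875779, -0.62270262,  0.23006546]), 'tcp_rot': array([-3.07887852e+00, -6.14267729e-01,  5.63124844e-04]), 'wrist_force': array([ 0.00157088,  0.04156336, -0.48755407]), 'torque': array([ 0.01228178, -0.02815164, -0.04487331]), 'width': 0.9961884716924049}
```

View pics/top0.png

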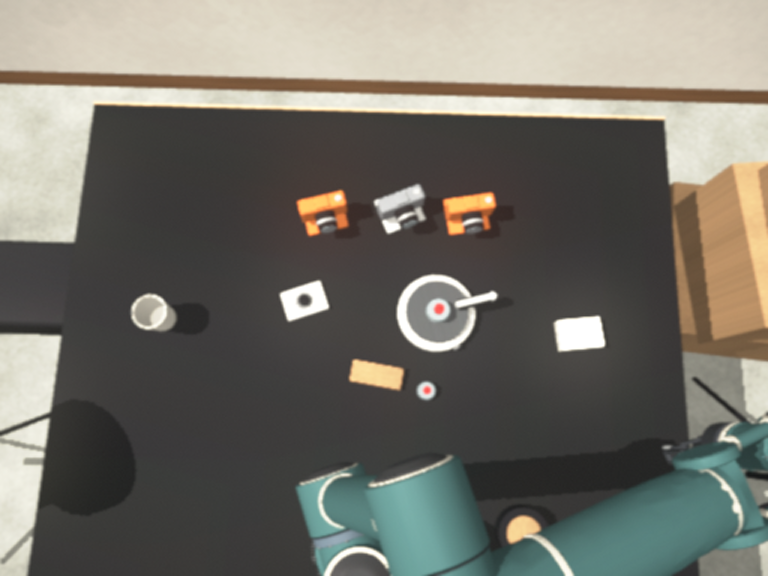

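View pics/scene0.png

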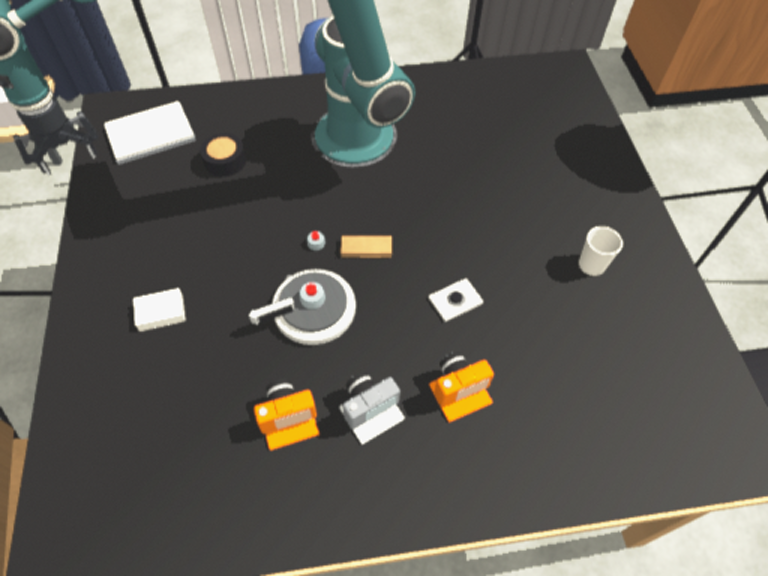

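Candidates in the top view: camera shapes at (325,212) orange, (402,208) grey and (469,213) orange, so grey is the one meant. Candle shapes are at (438,309) on the disc, the larger, and (427,391) on the table, the smaller, so the one on the disc is meant. An enlarged crop will confirm both.

```bash
python3 - <<'E'
import pickle,cv2,numpy as np
t=pickle.load(open("top.pkl","rb"));s=pickle.load(open("scene.pkl","rb"))
a=cv2.resize(t["frame"][115:265,180:340],None,fx=3.75,fy=3.75,interpolation=cv2.INTER_CUBIC)
cv2.imwrite("pics/topc.png",cv2.convertScaleAbs(a,alpha=1.5,beta=25))
b=cv2.resize(s["frame"][170:310,150:350],None,fx=4,fy=4,interpolation=cv2.INTER_CUBIC)
cv2.imwrite("pics/scc.png",cv2.convertScaleAbs(b,alpha=1.3,beta=25))
E
```

```text
(no output)
```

View pics/topc.png

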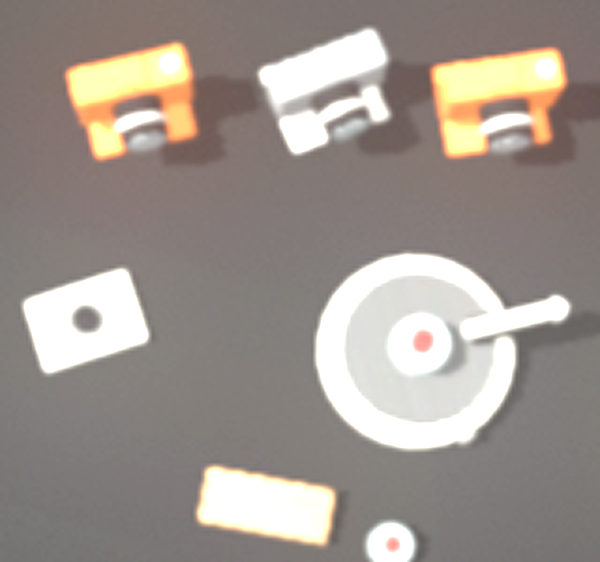

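View pics/scc.png

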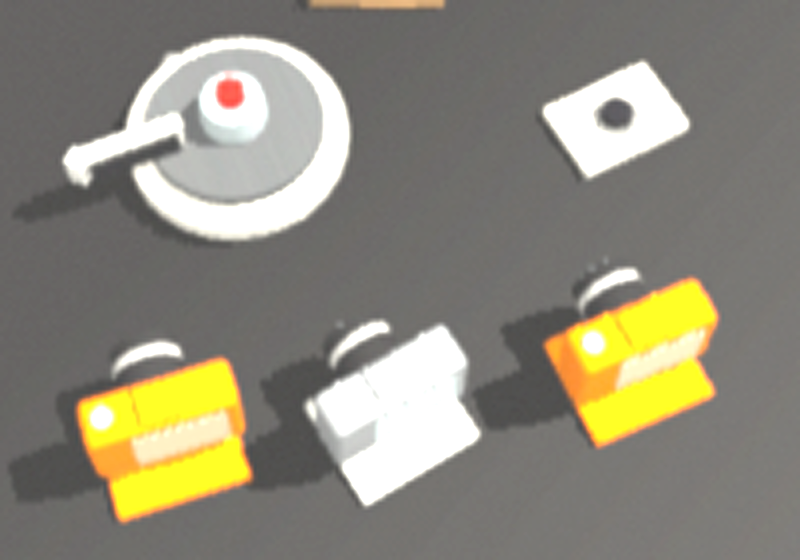

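Both crops confirm it: the grey camera (top crop 325,75) stands between two orange ones, and the large candle sits on the disc. The release button is at top crop (87,319) and the arm tip at (560,308).

```bash
python3 - <<'E'
from h import *
import pickle
t=pickle.load(open("top.pkl","rb"));s=pickle.load(open("scene.pkl","rb"))
T=lambda u,v,z: np.round(ray(t,u/3.75+180-.37,v/3.75+115-.37,z),3)
S=lambda u,v,z: np.round(ray(s,u/4+150-.37,v/4+170-.37,z),3)
for n,p in dict(disc=(417,349,.044),housing=(416,351.5,.028),candle_top=(423,341,.088),tip=(560,308,.07),inner=(463,330,.072),knob=(467,438,.028),lens=(350,127,.058),lensring_top=(346,104,.083),btn=(87,319,.022),c1=(262,70,.093),c2=(378,28,.093),c3=(387,65,.093),c4=(270,108,.093),plate1=(23,303,.01),plate2=(127,268,.01),plate3=(150,340,.01),plate4=(47,374,.01)).items(): print("T",n,T(*p))
for n,p in dict(disc=(237,126,.044),housing=(240,137,.028),tip=(75,163,.072),inner=(180,128,.072),ringtop=(360,330,.083),btn=(616,114,.022),b1=(307,405,.093),b2=(445,327,.093),b3=(350,460,.0),candle=(230,90,.088)).items(): print("S",n,S(*p))
E
```

```text
T disc [ 0.534 -0.154  0.044]
T housing [ 0.534 -0.155  0.028]
T candle_top [ 0.533 -0.155  0.088]
T tip [ 0.572 -0.284  0.07 ]
T inner [ 0.548 -0.194  0.072]
T knob [ 0.453 -0.203  0.028]
T lens [ 0.746 -0.086  0.058]
T lensring_top [ 0.761 -0.08   0.083]
T btn [0.557 0.162 0.022]
T c1 [0.789 0.    0.093]
T c2 [ 0.834 -0.109  0.093]
T c3 [ 0.797 -0.118  0.093]
T c4 [ 0.751 -0.008  0.093]
T plate1 [0.573 0.226 0.01 ]
T plate2 [0.611 0.127 0.01 ]
T plate3 [0.541 0.101 0.01 ]
T plate4 [0.504 0.199 0.01 ]
S disc [ 0.546 -0.154  0.044]
S housing [ 0.547 -0.153  0.028]
S tip [ 0.579 -0.282  0.072]
S inner [ 0.558 -0.198  0.072]
S ringtop [ 0.758 -0.079  0.083]
S btn [0.565 0.162 0.022]
S b1 [ 0.814 -0.124  0.093]
S b2 [ 0.769 -0.017  0.093]
S b3 [ 0.825 -0.097  0.   ]
S candle [ 0.538 -0.155  0.088]
```

>>> drive_tool([
  {"hand":0,"offset":[3.5,4.5,0],"angular":[0,0,0]},
  {"hand":0,"offset":[7,9,0],"angular":[0,0,-2]},
  {"hand":0,"offset":[11,14.5,0],"angular":[0,0,-4]},
  {"hand":0,"offset":[15,20,-1],"angular":[0,0,-6]},
  {"hand":0,"offset":[19,25,-2],"angular":[0,0,-6.6]},
  {"hand":0,"offset":[23,30.5,-3],"angular":[0,0,-6.6]},
  {"hand":0,"offset":[26,34.7,-3],"angular":[0,0,-6.6]},
  {"hand":0,"offset":[26,34.7,-3],"angular":[0,0,-6.6]},
])

```text
time: 1.1
tool_pos: [0.5204, -0.2726, 0.2004]
tcp_rot: [-3.108, -0.443, 0.001]
wrist_force: [-0.3, -0.2, 0.3]
width: 0.001
```

```bash
python3 - <<'E'
from h import *
import pickle
c=cam("wrist"); pickle.dump(c,open("w1.pkl","wb")); cv2.imwrite("pics/w1.png",cv2.resize(c["frame"],(768,576)))
t=cam("top"); pickle.dump(t,open("t1.pkl","wb")); cv2.imwrite("pics/t1.png",cv2.resize(t["frame"][115:265,180:340],None,fx=3.75,fy=3.75,interpolation=cv2.INTER_CUBIC))
print(bot.read_state()); print(-c["R"].T@c["t"],c["R"].round(2).tolist())
E
```

```text
{'time': 1.2, 'q': array([-5.29420838e-01,  1.21992033e-01,  1.82924330e+00, -3.13628729e-04,
        1.19136553e+00,  7.60191649e-01]), 'joint_vel': array([-0.04567604, -0.00426579, -0.00356698, -0.01633987,  0.00154804,
       -0.01141363]), 'joint_torque': array([ 1.36784926e+00, -4.24641752e+01, -3.56493580e+01,  1.94026809e-01,
       -5.16801607e-03,  1.01681007e-01]), 'tool_pos': array([ 0.51929522, -0.27512789,  0.20074922]), 'tcp_rot': array([-3.11017542e+00, -4.40354005e-01,  1.52524376e-03]), 'wrist_force': array([-0.37764756, -0.58507942, -0.05927932]), 'torque': array([-0.0351266 ,  0.02244895, -0.03290858]), 'width': 0.0034692153610023646}
[ 0.58537982 -0.25348958  0.34340758] [[0.28, -0.96, -0.0], [-0.93, -0.27, 0.26], [-0.25, -0.07, -0.97]]
```

View pics/w1.png

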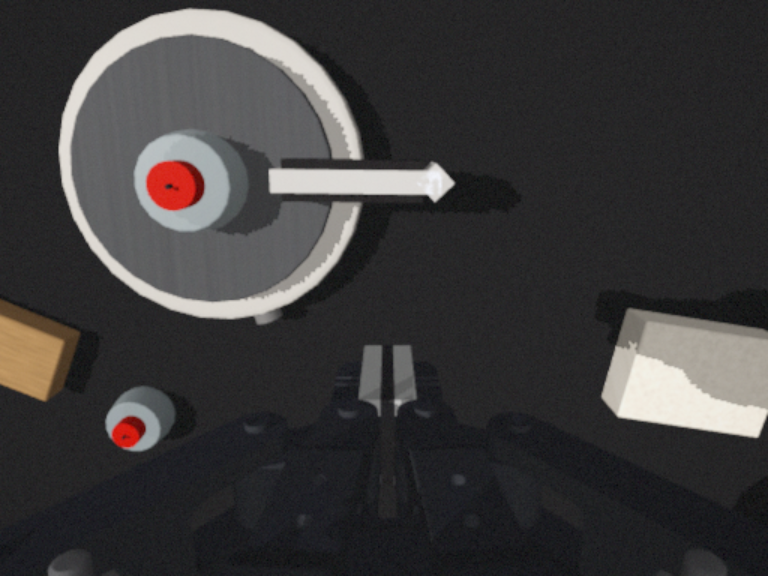

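```bash
python3 - <<'E'
from h import *
import pickle
w=pickle.load(open("w1.pkl","rb"));print(w["mtx"][0][0])
W=lambda u,v,z: ray(w,(u+.5)/1.5-.5,(v+.5)/1.5-.5,z).round(4)
for n,p in dict(inner=(270,181,.072),neck=(420,182,.072),tip=(455,183,.06),discL=(71,150,.044),discR=(331,182,.044),disct=(190,35,.044),discb=(213,302,.044),candle=(175,187,.088),knob=(268,318,.02)).items(): print(n,W(*p))
# lens from top view again, with rim fit
E
```

```text
342.76756706260596
inner [ 0.5524 -0.199   0.072 ]
neck [ 0.5736 -0.2738  0.072 ]
tip [ 0.5779 -0.2931  0.06  ]
discL [ 0.5343 -0.0818  0.044 ]
discR [ 0.5582 -0.2271  0.044 ]
disct [ 0.6117 -0.1354  0.044 ]
discb [ 0.4687 -0.1762  0.044 ]
candle [ 0.5385 -0.1582  0.088 ]
knob [ 0.4586 -0.2072  0.02  ]
```

View pics/t1.png

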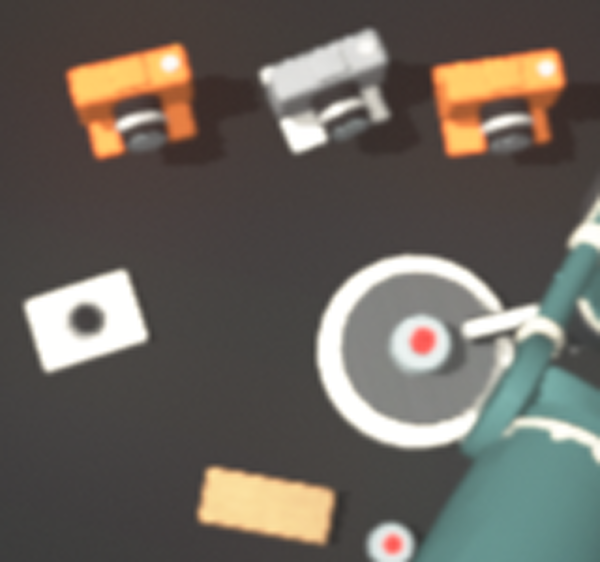

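```bash
python3 - <<'E'
import numpy as np
A=np.array([.541,-.155])
def P(th):
    t=np.radians(th);return A+np.array([[np.cos(t),-np.sin(t)],[np.sin(t),np.cos(t)]])@[.108,-.022]
p0=np.array([.519,-.276]); 
for th in list(range(-86,19,4))+[16,18]: print(th,((P(th)-p0)*100).round(1), "rot",th+74)
E
```

```text
-86 [0.8 1.2] rot -12
-82 [1.5 1.1] rot -8
-78 [2.3 1.1] rot -4
-74 [3.1 1.1] rot 0
-70 [3.8 1.2] rot 4
-66 [4.6 1.3] rot 8
-62 [5.3 1.5] rot 12
-58 [6.1 1.8] rot 16
-54 [6.8 2.1] rot 20
-50 [7.5 2.4] rot 24
-46 [8.1 2.8] rot 28
-42 [8.8 3.2] rot 32
-38 [9.4 3.7] rot 36
-34 [9.9 4.2] rot 40
-30 [10.5  4.8] rot 44
-26 [10.9  5.4] rot 48
-22 [11.4  6. ] rot 52
-18 [11.8  6.7] rot 56
-14 [12.1  7.4] rot 60
-10 [12.5  8.1] rot 64
-6 [12.7  8.8] rot 68
-2 [12.9  9.5] rot 72
2 [13.1 10.3] rot 76
6 [13.2 11. ] rot 80
10 [13.2 11.8] rot 84
14 [13.2 12.6] rot 88
18 [13.2 13.3] rot 92
16 [13.2 13. ] rot 90
18 [13.2 13.3] rot 92
```

>>> drive_tool([
  {"hand":0,"offset":[0,0,-5],"angular":[0,0,0]},
  {"hand":0,"offset":[0,0,-10],"angular":[0,0,0]},
  {"hand":0,"offset":[0,0,-14],"angular":[0,0,0]},
  {"hand":0,"offset":[0,0,-15.3],"angular":[0,0,0]},
  {"hand":0,"offset":[0,0,-15.3],"angular":[0,0,0]},
])

```text
time: 1.82
tool_pos: [0.5181, -0.2772, 0.0479]
tcp_rot: [-3.111, -0.434, 0.002]
wrist_force: [-0.2, -0.0, -0.1]
width: -0.002
```

Now at height; pushing from the robot's side along the arc, first up to arm angle ≈ -50°.

>>> drive_tool([
  {"hand":0,"offset":[1,1.1,0],"angular":[0,0,0]},
  {"hand":0,"offset":[2.3,1.1,0],"angular":[0,0,0]},
  {"hand":0,"offset":[3.1,1.1,0],"angular":[0,0,0]},
  {"hand":0,"offset":[3.8,1.2,0],"angular":[0,0,4]},
  {"hand":0,"offset":[4.6,1.3,0],"angular":[0,0,8]},
  {"hand":0,"offset":[5.3,1.5,0],"angular":[0,0,12]},
  {"hand":0,"offset":[6.1,1.8,0],"angular":[0,0,16]},
  {"hand":0,"offset":[6.8,2.1,0],"angular":[0,0,20]},
])

```text
time: 2.82
tool_pos: [0.5878, -0.2553, 0.0488]
tcp_rot: [2.986, 0.974, -0.0]
wrist_force: [-1.7, -0.2, 0.3]
width: -0.001
```

```bash
python3 - <<'E'
from h import *
import pickle
c=cam("wrist"); pickle.dump(c,open("w2.pkl","wb")); cv2.imwrite("pics/w2.png",cv2.resize(c["frame"],(768,576)))
s=bot.read_state();print(s["tool_pos"],s["wrist_force"])
E
```

```text
[ 0.5887979  -0.2549832   0.04887551] [-0.42583616  0.42639972  0.22038137]
```

View pics/w2.png

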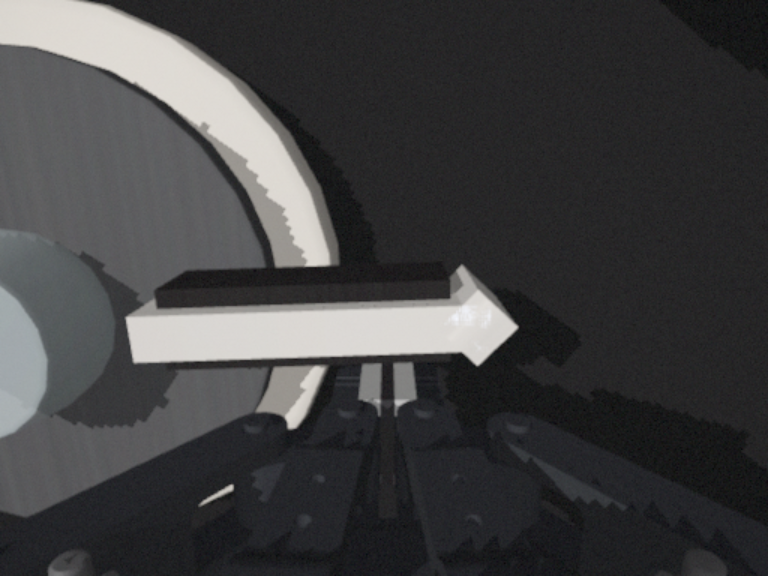

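The finger is on the near strip, and the arm (130,340)-(515,325) has turned with it. I'll carry on along the arc.

>>> drive_tool([
  {"hand":0,"offset":[0.7,0.3,0],"angular":[0,0,4]},
  {"hand":0,"offset":[1.3,0.7,0],"angular":[0,0,8]},
  {"hand":0,"offset":[2.0,1.1,0],"angular":[0,0,12]},
  {"hand":0,"offset":[2.6,1.6,0],"angular":[0,0,16]},
  {"hand":0,"offset":[3.1,2.1,0],"angular":[0,0,20]},
  {"hand":0,"offset":[3.7,2.7,0],"angular":[0,0,24]},
  {"hand":0,"offset":[4.1,3.3,0],"angular":[0,0,28]},
  {"hand":0,"offset":[4.6,3.9,0],"angular":[0,0,32]},
])

```text
time: 3.88
tool_pos: [0.6334, -0.2164, 0.0485]
tcp_rot: [2.603, 1.758, -0.001]
wrist_force: [-1.7, -0.8, 0.3]
width: -0.006
```

>>> drive_tool([
  {"hand":0,"offset":[0.4,0.7,0],"angular":[0,0,4]},
  {"hand":0,"offset":[0.7,1.4,0],"angular":[0,0,8]},
  {"hand":0,"offset":[1.1,2.1,0],"angular":[0,0,12]},
  {"hand":0,"offset":[1.3,2.8,0],"angular":[0,0,16]},
  {"hand":0,"offset":[1.5,3.5,0],"angular":[0,0,20]},
  {"hand":0,"offset":[1.7,4.3,0],"angular":[0,0,24]},
  {"hand":0,"offset":[1.8,5.0,0],"angular":[0,0,28]},
  {"hand":0,"offset":[1.8,5.4,0],"angular":[0,0,30]},
])

```text
time: 4.88
tool_pos: [0.6518, -0.1623, 0.0486]
tcp_rot: [2.06, 2.37, 0.0]
wrist_force: [1.7, -1.2, -0.6]
width: 0.0
```

```bash
python3 - <<'E'
from h import *
import pickle
c=cam("wrist"); pickle.dump(c,open("w3.pkl","wb")); cv2.imwrite("pics/w3.png",cv2.resize(c["frame"],(768,576)))
s=bot.read_state();print(s["tool_pos"],s["wrist_force"],s["tcp_rot"])
E
```

```text
[ 0.65172963 -0.16181481  0.04858737] [ 0.54998684 -0.92500278  0.35969198] [2.05884878e+00 2.37158695e+00 8.59167749e-04]
```

View pics/w3.png

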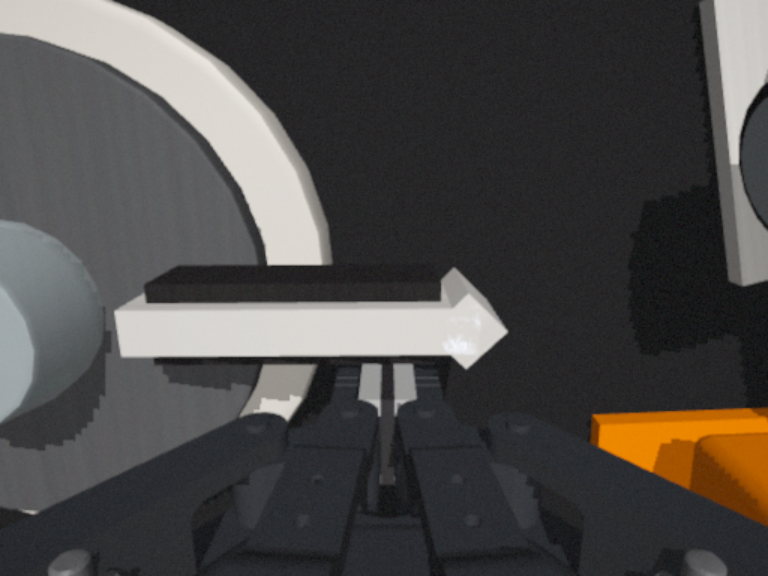

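>>> drive_tool([
  {"hand":0,"offset":[0.1,0.5,0],"angular":[0,0,2.5]},
  {"hand":0,"offset":[0.1,1.0,0],"angular":[0,0,5]},
  {"hand":0,"offset":[0.1,1.4,0],"angular":[0,0,7]},
  {"hand":0,"offset":[0,1.7,0],"angular":[0,0,9]},
  {"hand":0,"offset":[0,1.7,0],"angular":[0,0,9]},
])

```text
time: 5.55
tool_pos: [0.6509, -0.1448, 0.0483]
tcp_rot: [-1.869, -2.525, -0.0]
wrist_force: [-0.3, -0.1, -0.6]
width: -0.001
```

>>> drive_tool([
  {"hand":0,"offset":[0.2,-1.0,0],"angular":[0,0,0]},
  {"hand":0,"offset":[1,-3,0],"angular":[0,0,0]},
  {"hand":0,"offset":[1,-3,5],"angular":[0,0,0]},
  {"hand":0,"offset":[1,-3,10],"angular":[0,0,0]},
  {"hand":0,"offset":[1,-3,15],"angular":[0,0,0]},
  {"hand":0,"offset":[1,-3,18],"angular":[0,0,0]},
  {"hand":0,"offset":[1,-3,20],"angular":[0,0,0]},
  {"hand":0,"offset":[1,-3,20],"angular":[0,0,0]},
])

```text
time: 6.55
tool_pos: [0.6621, -0.1765, 0.25]
tcp_rot: [1.869, 2.522, 0.002]
wrist_force: [0.9, -0.2, -0.1]
width: 0.002
```

```bash
python3 - <<'E'
from h import *
import pickle
c=cam("wrist"); pickle.dump(c,open("w4.pkl","wb")); cv2.imwrite("pics/w4.png",cv2.resize(c["frame"],(768,576)))
s=bot.read_state();print(s["tool_pos"],s["wrist_force"],s["tcp_rot"])
E
```

```text
[ 0.66107983 -0.17600217  0.24798058] [-0.04701562 -0.52654529  0.20594868] [ 1.87014908e+00  2.52419402e+00 -1.03772163e-04]
```

View pics/w4.png

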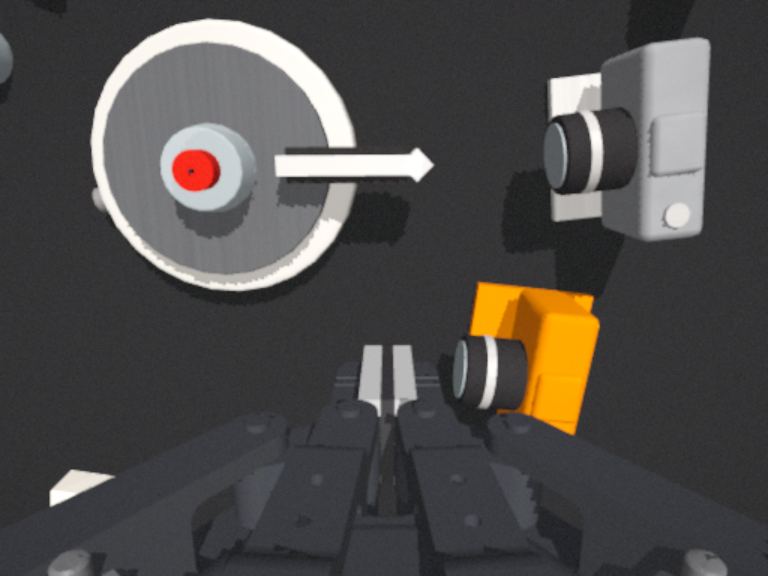

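The arm (275,166)-(433,165) now points at the grey camera's glass at about (556,156). Next I measure by how much it misses.

```bash
python3 - <<'E'
from h import *
import pickle
w=pickle.load(open("w4.pkl","rb"))
W=lambda u,v,z: ray(w,(u+.5)/1.5-.5,(v+.5)/1.5-.5,z)
a=W(275,166,.072);b=W(412,165,.072);l=W(557,156,.058);c=W(196,170,.088)
for d in [(71+34,0)]: pass
disc=(W(105,145,.044)+W(329,165,.044))/2
e=(W(211,42,.044)+W(225,274,.044))/2
for n,p in(("inner",a),("neck",b),("lens",l),("candle",c),("disc",disc),("disc2",e)):print(n,p.round(4))
for o in(disc,a,np.array([.541,-.155,0])):
  u=(b-o)[:2];u/=np.linalg.norm(u);v=(l-o)[:2];print("arm ang",np.degrees(np.arctan2(u[1],u[0])),"along",v@u,"miss",u[0]*v[1]-u[1]*v[0])
print(np.linalg.norm((a-disc)[:2]))
E
```

```text
inner [ 0.5832 -0.1422  0.072 ]
neck [ 0.6627 -0.1174  0.072 ]
lens [ 0.7495 -0.0857  0.058 ]
candle [ 0.5431 -0.1562  0.088 ]
disc [ 0.5401 -0.1489  0.044 ]
disc2 [ 0.5419 -0.1548  0.044 ]
arm ang 14.429531145871906 along 0.21852197008307261 miss 0.009099563171495344
arm ang 17.322257633324845 along 0.1756005453510586 miss 0.00444562673706933
arm ang 17.164939809684363 along 0.21966183107143844 miss 0.004699124755012135
0.04357264771703489
```

The line misses the lens centre by about 5 mm (limit 25), so on to the button.

>>> drive_tool([
  {"hand":0,"offset":[-1.5,4,0],"angular":[0,0,0]},
  {"hand":0,"offset":[-3,8,0],"angular":[0,0,0]},
  {"hand":0,"offset":[-4.5,13,0],"angular":[0,0,0]},
  {"hand":0,"offset":[-6,18,-1],"angular":[0,0,0]},
  {"hand":0,"offset":[-8,23,-4],"angular":[0,0,0]},
  {"hand":0,"offset":[-9.8,27,-8],"angular":[0,0,0]},
  {"hand":0,"offset":[-9.8,28.6,-11],"angular":[0,0,0]},
  {"hand":0,"offset":[-9.8,28.6,-11],"angular":[0,0,0]},
])

```text
time: 7.6
tool_pos: [0.5586, 0.1111, 0.133]
tcp_rot: [-1.862, -2.521, 0.012]
wrist_force: [0.2, 0.0, 0.6]
width: -0.002
```

```bash
python3 - <<'E'
from h import *
import pickle
c=cam("wrist"); pickle.dump(c,open("w5.pkl","wb")); cv2.imwrite("pics/w5.png",cv2.resize(c["frame"],(768,576)))
s=bot.read_state();print(s["tool_pos"],s["wrist_force"],s["tcp_rot"])
E
```

```text
[0.5608034  0.11049737 0.13548194] [-0.69174641 -0.1711588   0.5559216 ] [-1.86545024 -2.52292405  0.00699892]
```

View pics/w5.png

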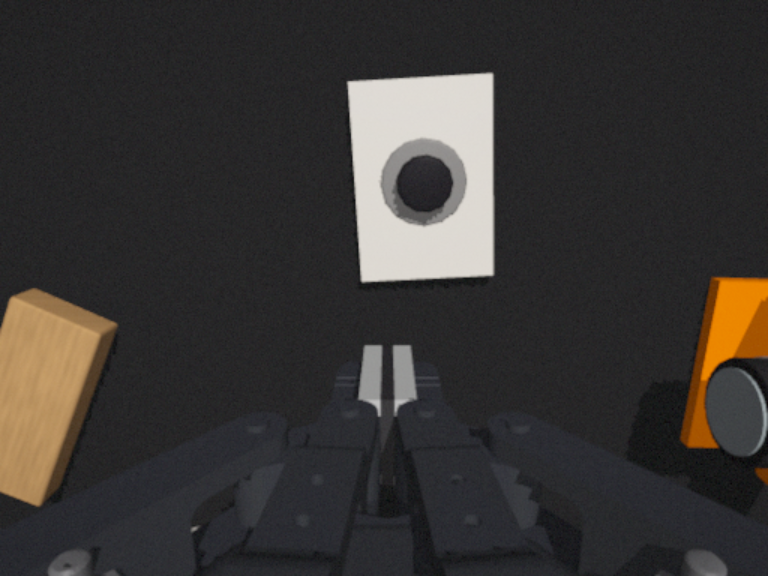

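The button (425,183) sits flush in its grey collar, with nothing else near it.

```bash
python3 - <<'E'
from h import *
import pickle
w=pickle.load(open("w5.pkl","rb"))
W=lambda u,v,z: ray(w,(u+.5)/1.5-.5,(v+.5)/1.5-.5,z).round(4)
print("btn",W(425,183,.022),"diam",np.linalg.norm(W(397,183,.022)-W(453,183,.022)),"collar",W(423.5,181.5,.022),np.linalg.norm(W(381,182,.022)-W(467,182,.022)))
p=[.5603,.1105,.1355]
print("tcp px",proj(w,p)*1.5, "tip span m", np.linalg.norm(W(360,345,.1355)-W(413,345,.1355)))
print([ (q,W(*q,.01)) for q in[(348,82),(493,74),(494,275),(361,282)]])
E
```

```text
btn [0.5624 0.1648 0.022 ] diam 0.027107379069176013 collar [0.5614 0.1653 0.022 ] 0.04165729227878361
tcp px [384.50638326 382.00809427] tip span m 0.015498387012847425
[((348, 82), array([0.5126, 0.1991, 0.01  ])), ((493, 74), array([0.5785, 0.223 , 0.01  ])), ((494, 275), array([0.6133, 0.1295, 0.01  ])), ((361, 282), array([0.5468, 0.1049, 0.01  ]))]
```

The shadow on the collar and the collar's apparent diameter both suggest the button stands proud, so a straight press should work. I'll go above it first.

>>> drive_tool([
  {"hand":0,"offset":[0,2.5,0],"angular":[0,0,0]},
  {"hand":0,"offset":[0,5.3,-1],"angular":[0,0,0]},
  {"hand":0,"offset":[0,5.3,-5],"angular":[0,0,0]},
  {"hand":0,"offset":[0,5.3,-8],"angular":[0,0,0]},
  {"hand":0,"offset":[0,5.3,-10],"angular":[0,0,0]},
  {"hand":0,"offset":[0,5.3,-10],"angular":[0,0,0]},
  {"hand":0,"offset":[0,5.3,-10],"angular":[0,0,0]},
])

```text
time: 8.52
tool_pos: [0.5644, 0.1635, 0.0397]
tcp_rot: [1.869, 2.523, 0.003]
wrist_force: [-0.4, 0.1, 0.1]
width: 0.003
```

>>> drive_tool([
  {"hand":0,"offset":[0,0,-0.5],"angular":[0,0,0]},
  {"hand":0,"offset":[0,0,-1.0],"angular":[0,0,0]},
  {"hand":0,"offset":[0,0,-1.4],"angular":[0,0,0]},
  {"hand":0,"offset":[0,0,-1.7],"angular":[0,0,0]},
  {"hand":0,"offset":[0,0,-1.9],"angular":[0,0,0]},
  {"hand":0,"offset":[0,0,-1.9],"angular":[0,0,0]},
])

```text
time: 9.28
tool_pos: [0.5628, 0.1637, 0.0193]
tcp_rot: [-1.869, -2.525, 0.001]
wrist_force: [-2.0, -1.0, 2.6]
width: -0.002
```

>>> drive_tool([
  {"hand":0,"offset":[0,0,-0.2],"angular":[0,0,0]},
  {"hand":0,"offset":[0,0,-0.4],"angular":[0,0,0]},
  {"hand":0,"offset":[0,0,-0.5],"angular":[0,0,0]},
  {"hand":0,"offset":[0,0,-0.5],"angular":[0,0,0]},
  {"hand":0,"offset":[0,0,-0.5],"angular":[0,0,0]},
])

```text
time: 9.9
tool_pos: [0.563, 0.1637, 0.0159]
tcp_rot: [-1.869, -2.525, 0.0]
wrist_force: [-5.7, -0.9, 13.5]
width: 0.002
```

The button is at its stop (z 0.0159, force 13.5 N). Letting go and backing off.

>>> drive_tool([
  {"hand":0,"offset":[0,0,1],"angular":[0,0,0]},
  {"hand":0,"offset":[0,0,4],"angular":[0,0,0]},
  {"hand":0,"offset":[0,0,9],"angular":[0,0,0]},
  {"hand":0,"offset":[0,0,14],"angular":[0,0,0]},
  {"hand":0,"offset":[0,0,18],"angular":[0,0,0]},
  {"hand":0,"offset":[0,5,18],"angular":[0,0,0]},
  {"hand":0,"offset":[0,8,18],"angular":[0,0,0]},
  {"hand":0,"offset":[0,8,18],"angular":[0,0,0]},
])

```text
time: 10.9
tool_pos: [0.5631, 0.2455, 0.1941]
tcp_rot: [1.866, 2.527, 0.001]
wrist_force: [-0.4, 0.1, 0.2]
width: 0.002
```

```bash
python3 - <<'E'
from h import *
s=cam("scene"); cv2.imwrite("pics/s9.png",cv2.convertScaleAbs(cv2.resize(s["frame"][130:320,60:430],None,fx=2.15,fy=2.15,interpolation=cv2.INTER_CUBIC),alpha=1.3,beta=20))
print(bot.read_state()["wrist_force"])
E
```

```text
[ 0.5749303  -0.33757065 -1.19908697]
```

View pics/s9.png

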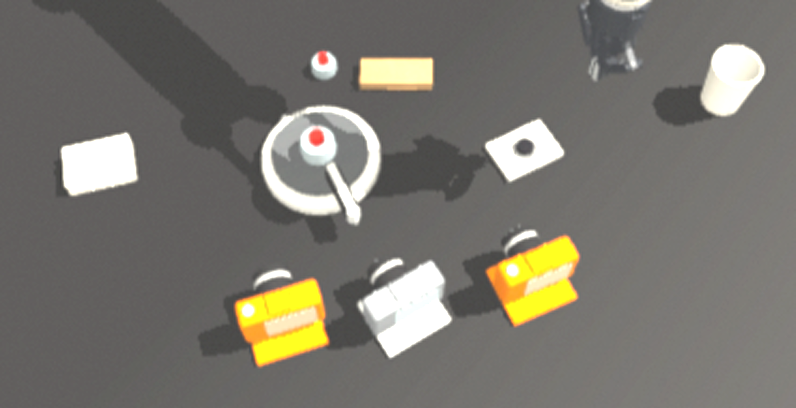

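The arm (330,165)-(355,218) points at the grey camera's lens (385,268). The candle, cup and boxes look to be where they started, and the gripper is clear.

```bash
python3 -c "
from workcell import bot
print(bot.finish_job())"
```

```text
the job is handed in; nothing more can be done
None
```

I pushed the pointer arm round about 91° with the shut fingertips, on its right strip only, until it pointed at the grey camera's lens. Then I pressed the shutter-release button to its stop, let it go, backed off and handed the job in at about 11 s. The interface gave no verdict.

- **Aim:** the close wrist picture put the arm's line about 5 mm from the lens centre; the limit is 25 mm. One cruder estimate of the disc centre gave 9 mm.
- **Button:** it bottomed at about 6.1 mm of travel with 13.5 N on the wrist. I took no close picture of it springing back up.
- **Last picture:** the arm still points at the lens, and the candle is upright on the disc. The cup and boxes look where they were (judged by eye), and the gripper is clear of everything.
- **Disagreement:** the top and scene cameras differed by up to about 13 mm along x, so I relied on the wrist camera for the aim and the button.

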